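# Jam the locknut on a watch tester's setting spindle

## Task

Lock the brass-headed spindle of the cream setting fixture. Lay the green-gripped holding key, without dropping it, flat over the spindle head, its jaw straddling the head and its tail on the grey ledge beside the stop post, and let go of it; then swing the locknut's black-knobbed lever clockwise, seen from above, until it is fully tight. The key must hold the spindle so that its red pointer stays near the zero mark throughout, and the key stays on at the end.

Things in the scene. Friction and masses are not known exactly. Their poses are not given: they have to be found in the camera images.
- fixture: Heavy cream fixture, fixed, 30 mm high. Origin on the spindle axis at bench level, z up. Sizes in mm, its frame: steel collar, radius 26, top z 60; on it the brass head, 18 wide (x), 40 long (y), sides upright to z 80, then a steep roof to z 94. Grey ledge, top z 60, at x -33 to 17, y 110 to 136; stop post on it, x 16 to 32, top z 95. Key in place: grip centre (0, 75, 74), jaw pointing to -y.
- spindle (a joint): Turn of the spindle (brass head, collar, red pointer to fixture -x) in the fixture, rad, clockwise from above positive. Starts at 0, pointer on the red zero mark. Turns easily (0.03 N m): unheld, it goes round with the nut. With the key on, it gives up to about 0.25 rad before the key's tail bears on the stop post; beyond 0.35 either way the setting is lost.
- locknut (a joint): Turn of the dark locknut on the spindle, rad, clockwise from above (tightening) positive, 0 to 1.2. Starts at 0 to 0.3; 1.2 is a rigid stop, hard tight. Needs 0.2 N m (2 N at the knob), stays where left. Lever bar at z 38 to 48 mm; its direction, counter-clockwise from fixture +x, is -0.349 - locknut - spindle (rad): tight, it points roughly along -y, past the red mark on the base.
- knob (a point): Middle (z 81 mm) of the upright black knob at the end of the locknut's lever: a cylinder 22 mm across, from z 56 to 106 mm, its axis 100 mm from the spindle axis. It circles the spindle axis as the lever turns.
- key_grip (a point): Centre of the green grip of the loose steel key (0.25 kg), 14 mm over its flat underside. Axes: x along the key to the jaw, z up. Grip 56 mm long, 22 wide, 28 high. Jaw: 2 prongs 14 mm high, 10 wide, 23 apart, x 35 to 105 mm, open at the end, bridge x 34 to 46. Tail 16 wide, 14 high, to x -80. It lies flat, left or right of the fixture; the red-gripped key is too narrow in the jaw.
There are look-alikes about, which are no part of the job. What is shaped like the part that bears key_grip but blue or brown is not meant.

How it is judged:
By the outcome, as a careful person would: the job done as asked, in the order asked, and still so for the second after the job is handed in, with the robot touching nothing.
It also fails if it takes over 58 s, if anything falls off the work surface, if the arm or the gripper's body presses on something with over 40 N, if the wrist force passes 120 N, or if a joint passes its speed limit or range.

## Robot

A 6-joint arm with a two-finger parallel gripper is mounted at the origin on the work surface. World frame = base frame: x ahead of the robot, y to its left, z up, the work surface at z = 0. Lengths are in mm, angles in rad, forces in N, time in s.
With the tool pointing down it reaches from about 275 to 825 mm from the base axis. Payload 5.2 kg.
Tool frame: the origin (TCP) lies at the very end of the fingers, on their centre line; the grasp point (between the pads) lies 19 mm behind it; z points along the fingers, y is the direction in which the jaws open and shut (so a half turn about z gives the same grasp; the last joint's range is limited). The gripper opens to 93 mm and grips with 3 to 60 N. Pads are 15 mm wide; open, the fingers measure 128 mm over their backs; the gripper's body (75 mm by 188 mm) begins 65 mm behind the grasp point.
Start: joints at [-1.46, 0.259, 1.535, -0, 1.348, -0.203], TCP at [169.792, -523.14, 218.653] pointing down, gripper open.
Joint ranges: [-3.14, 3.14], [-0.91, 2.08], [0.19, 2.58], [-1.22, 4.36], [0.22, 2.71], [-3.12, 3.12]. Speed limits (rad/s): [2.57, 2.57, 3.14, 3.14, 3.14, 3.14].

## Interface

Orientations are given as [roll, pitch, yaw] about the fixed x, y, z axes, in that order (R = Rz(yaw) Ry(pitch) Rx(roll)).
In Python, from bench import robot gives the robot as it stands. The module is installed in compiled form; this text tells all that it offers. Calls block until the motion is done:
- robot.move_ptp(position, orientation): joint-space move of the TCP to a pose.
- robot.move_linear(position, ori=None, speed=150, f_stop=None): straight line of the TCP; ori=None keeps the orientation; speed is the mean speed in mm/s. With f_stop (N) it stops when the force on the tool has changed by that much, and returns True; else False.
- robot.move_j(angles): joint-space move.
- robot.move_gripper(opening): opening from 0.0 (shut) to 1.0 (fully open); the grip force is fixed at half the most; returns when the fingers have stopped.
- robot.sleep(seconds).
- robot.inverse_kinematics(position, orientation): joint angles nearest the present ones, or None.
- robot.get_image(name): name is "side" or "top" or "wrist"; returns a dict with "img" (384x512x3 uint8, blue, green, red), "fovy" (degrees; the focal length in pixels is half the picture's height over the tangent of half this angle, whatever the lens; pixels are square), "cx", "cy" (the principal point, pixels), "eye" and "orientation" of the camera in the world. Camera axes: x right, y down, z forward; pixel columns grow to the right and rows downward; lengths in mm; the calibration is good to about 2 mm. A picture is of the moment at which its call begins. There is no depth.
A pose or a line that the arm cannot do raises robot.MotionError and nothing moves.
- robot.hand_in(): hands the job in, once; it reports no verdict.
Readings, each from a call of its own:
- robot.current_t(): time.
- robot.current_qpos(): joint angles.
- robot.current_joint_vel(): joint speeds.
- robot.current_joint_efforts(): joint torques, N m.
- robot.current_tcp_pos(): TCP position.
- robot.current_eef_rot(): TCP orientation.
- robot.current_contact_force(): force on the tool from outside, world axes, zero at the start.
- robot.current_ft_torque(): the same for the moment, N m.
- robot.current_gripper_width(): opening from 0.0 (shut) to 1.0 (fully open).
Only numpy, scipy, OpenCV 4.12 (cv2) and the standard library are available. Lean on these libraries where they do the work, as an engineer would, in place of code of your own. Each camera call takes 0.05 s, during which the arm holds its last target. There are 200 camera calls.

## Working session

There is one attempt and no reset: what is moved stays moved. The work goes in short steps, each a Python script; the robot and the scene stay as the last script left them, time stands still between calls to the robot, and variables do not carry over. Pictures are saved under pics/ and viewed, about 8 in all and at most 12, crops included, and the job is handed in when it is done.

```bash
mkdir -p pics
cat > h.py <<'E'
import numpy as np, cv2
from bench import robot
from scipy.spatial.transform import Rotation as R
def rot(o):
    o=np.array(o,float)
    if o.shape==(3,3): return o
    if o.size==4: return R.from_quat(o).as_matrix()
    return R.from_euler('xyz',o).as_matrix()
def f(c): return c['img'].shape[0]/2/np.tan(np.radians(c['fovy'])/2)
def ray(c,u,v,z):
    d=rot(c['orientation'])@np.array([(u-c['cx'])/f(c),(v-c['cy'])/f(c),1]); e=np.array(c['eye'],float)
    return e+d*(z-e[2])/d[2]
def proj(c,p):
    q=rot(c['orientation']).T@(np.array(p,float)-np.array(c['eye']));return q[:2]/q[2]*f(c)+[c['cx'],c['cy']]
E
python3 - <<'E'
from h import *
import pickle
ims={n:robot.get_image(n) for n in('side','top','wrist')}
pickle.dump(ims,open('ims.pkl','wb'))
for n,c in ims.items(): print(n,{k:v for k,v in c.items() if k!='img'})
cv2.imwrite('pics/top.png',cv2.resize(ims['top']['img'],(800,600)))
cv2.imwrite('pics/side.png',cv2.resize(ims['side']['img'],(800,600)))
print(robot.current_t(),robot.current_eef_rot())
E
```

```text
side {'fovy': 45.370924369495974, 'cx': 254.32649061516435, 'cy': 189.13529618441572, 'eye': array([ 205.478452  , 1300.01919047,  851.62961556]), 'orientation': array([-2.14002555,  0.02157179, -2.96698701])}
top {'fovy': 54.96186256377289, 'cx': 260.31427493055213, 'cy': 194.31541312297296, 'eye': array([ 175.4711297 ,  104.68655722, 1313.38559141]), 'orientation': array([-2.91558191,  0.00365774, -1.47983098])}
wrist {'fovy': 60.894970005719664, 'cx': 256.3987938949718, 'cy': 192.8020847572761, 'eye': array([ 238.50263587, -500.80029184,  384.17262994]), 'orientation': array([ 2.87792167e+00,  2.08564125e-03, -1.25734875e+00])}
0.15 [-3.14018054e+00 -2.75884402e-04  3.13751966e-01]
```

View pics/top.png

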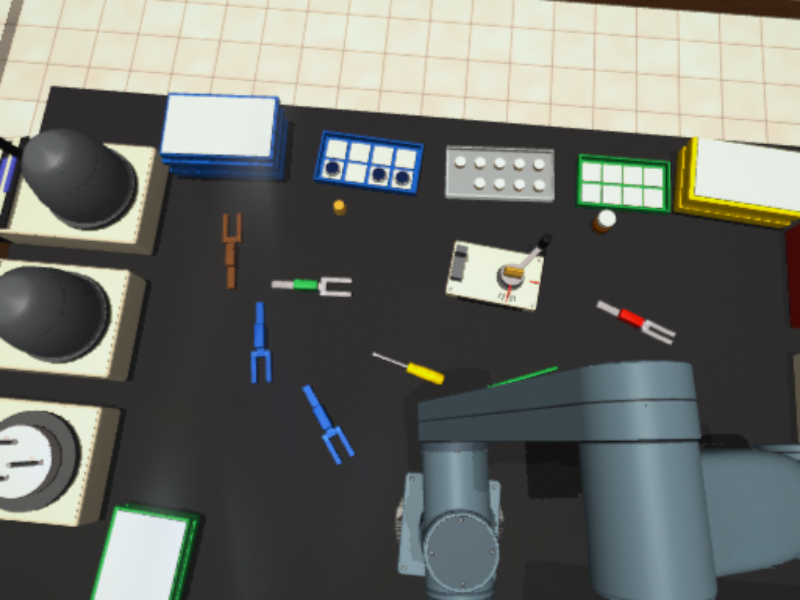

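View pics/side.png

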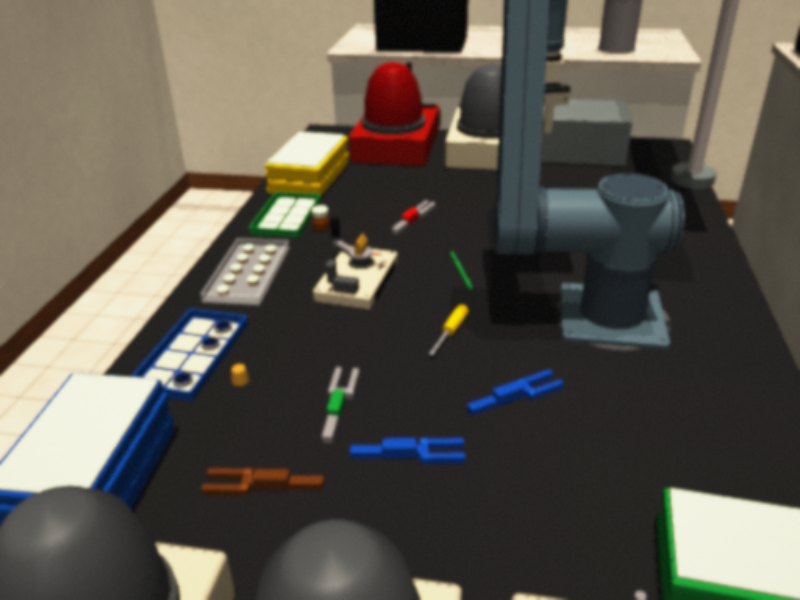

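The top view (800x600) shows these candidates for the wanted key:
- Green-gripped steel key at (306,285), the one I want.
- Red-gripped key at (632,318), which has the narrow jaw.
- Blue look-alikes at (260,342) and (325,422).
- Brown look-alike at (231,250).
- The green pen at (522,376) is not a key.

The fixture has its head at (513,273), ledge at (459,262) and knob at (545,240). The side view agrees, with the green grip at (336,400).

```bash
cat >> h.py <<'E'
def blob(img,lo,hi,near=None,amin=15):
    m=cv2.inRange(cv2.cvtColor(img,cv2.COLOR_BGR2HSV),np.array(lo),np.array(hi))
    cs=[c for c in cv2.findContours(m,cv2.RETR_EXTERNAL,cv2.CHAIN_APPROX_NONE)[0] if cv2.contourArea(c)>amin]
    return sorted(cs,key=(lambda c:np.linalg.norm(c.reshape(-1,2).mean(0)-near)) if near is not None else (lambda c:-cv2.contourArea(c)))
def rect(c,con,z):
    p=np.array([ray(c,u,v,z)[:2] for u,v in con.reshape(-1,2)]).astype(np.float32)
    return cv2.minAreaRect(p)
E
python3 - <<'E'
from h import *
import pickle
ims=pickle.load(open('ims.pkl','rb')); s=.64
c=ims['top']
g=blob(c['img'],(45,90,60),(75,255,255),np.array([306,285])*s)[0]; print('grip',rect(c,g,28))
j0=ray(c,275*s,285*s,14);j1=ray(c,350*s,287*s,14);print('key ends',j0,j1)
h=blob(c['img'],(14,100,80),(28,255,255),np.array([513,273])*s,5)[0]; print('head',rect(c,h,87))
print('ledge',ray(c,459*s,262*s,60),'knob',ray(c,545*s,240*s,106), 'redmark',ray(c,535*s,283*s,30))
c=ims['side']; g=blob(c['img'],(45,90,60),(75,255,255),np.array([336,400])*s)[0]; print('grip side',rect(c,g,20))
h=blob(c['img'],(14,100,80),(28,255,255),np.array([361,242])*s,5)[0]; print('head side',rect(c,h,85))
for p,n in(((336,400),'key'),((513,273),'fx')):
    pass
t=ims['top']['img']; a=cv2.resize(t[140:240,150:400],None,fx=3.2,fy=3.2,interpolation=cv2.INTER_CUBIC); cv2.imwrite('pics/crop.png',a)
E
```

```text
grip ((495.42230224609375, 375.02471923828125), (26.098434448242188, 51.25132369995117), 5.158139228820801)
key ends [489.29357463 446.45028334  14.        ] [500.22862943 271.72395174  14.        ]
head ((549.5989990234375, -93.09617614746094), (43.21228790283203, 20.163753509521484), 85.26773834228516)
ledge [569.12559648  26.25029008  60.        ] knob [ 622.08961934 -155.83630146  106.        ] redmark [ 543.94236789 -153.239488     30.        ]
grip side ((497.9396667480469, 376.46044921875), (26.86530303955078, 65.89022827148438), 2.8360471725463867)
head side ((551.0226440429688, -81.98814392089844), (24.693836212158203, 95.79313659667969), 12.140491485595703)
```

View pics/crop.png

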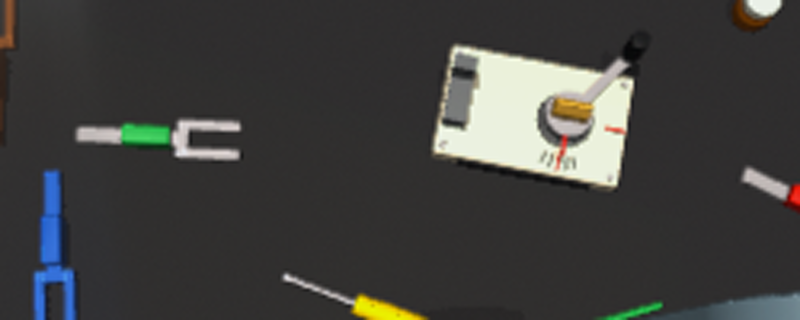

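The crop (3.2x) shows a green-gripped steel key at (147,135) with its jaw open to the right. It also shows the fixture with its ledge at (460,90), head at (572,108) and knob at (637,45). The choice is confirmed, so I'll take near wrist views next.

Run:
```python
from h import *
import pickle
o=[np.pi,0,-1.5]
out={}
for n,p in (('wf',[548,-20,250]),('wk',[496,400,200])):
    robot.move_ptp(p,o); out[n]=c=robot.get_image('wrist'); cv2.imwrite(f'pics/{n}.png',c['img'])
    print(n,robot.current_qpos().round(2),c['eye'].round(1),c['orientation'].round(3),robot.current_t())
pickle.dump(out,open('w.pkl','wb'))
```

```text
wf [-0.24  0.24  1.49 -0.    1.42  2.83] [552.9 -93.  416.2] [ 2.876  0.    -3.072] 2.7667
wk [ 0.5   0.43  1.34 -0.    1.38 -2.71] [501.  327.4 366.3] [ 2.876e+00  1.000e-03 -3.072e+00] 7.375
```

View pics/wf.png

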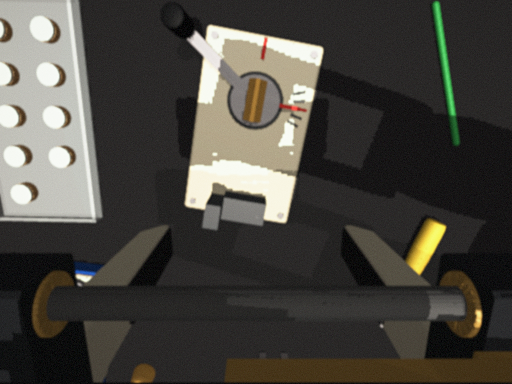

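View pics/wk.png

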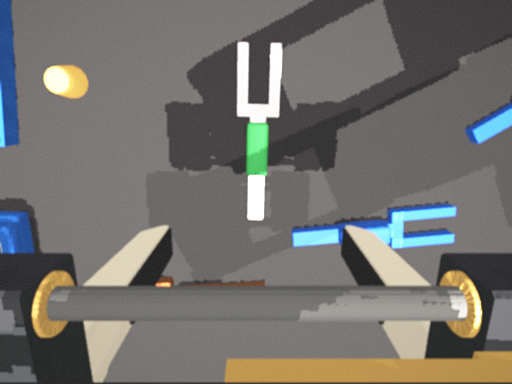

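The fixture view has the collar circle at about (255,100), the head ridge at (258,80)-(252,122), the post at (212,216), the ledge at (244,210), the knob top at (176,18) and the pointer at (293,107) on the zero mark. The key view has the jaw tips at (244,43) and (276,43), the grip at (257,149) and the tail end at (257,218).

```bash
python3 - <<'E'
from h import *
import pickle
W=pickle.load(open('w.pkl','rb'))
c=W['wk']; im=c['img']
g=blob(im,(45,100,60),(75,255,255),np.array([257,149]))[0]; r=rect(c,g,24); print('grip',r)
m=(im.min(2)>150).astype(np.uint8); m[230:]=0; m[:,:235]=0; m[:,290:]=0; m[:35]=0
ys,xs=np.nonzero(m); P=np.array([ray(c,u,v,14)[:2] for u,v in zip(xs,ys)]).astype(np.float32); r=cv2.minAreaRect(P); print('steel',r); print(cv2.boxPoints(r).round(1).tolist())
jaw=P[ys<100].mean(0); tail=P[ys>180].mean(0); print('jaw',jaw,'tail',tail,'ang',np.arctan2(*(jaw-tail)[::-1]))
# fixture
c=W['wf']; im=c['img']; hsv=cv2.cvtColor(im,cv2.COLOR_BGR2HSV)
h=blob(im,(8,100,40),(28,255,255),np.array([255,100]),40)[0]; print('head',cv2.boundingRect(h),rect(c,h,80))
m=(im.max(2)>90).astype(np.uint8); m[:, 335:]=0;m[:,:180]=0;m[235:]=0
m=cv2.morphologyEx(m,cv2.MORPH_OPEN,np.ones((9,9)))
k=max(cv2.findContours(m,0,2)[0],key=cv2.contourArea); r=rect(c,k,30); print('plate',r,cv2.boxPoints(r).round(1).tolist())
hs=hsv[...,1]; print('hsv collar/ledge/post',hsv[100,237],hsv[212,245],hsv[218,210],hsv[150,250])
print('collar pts', [ray(c,u,v,60)[:2].round(1).tolist() for u,v in((228,100),(283,100),(255,72),(255,128))])
print('post',ray(c,212,216,95)[:2],'ledge',ray(c,244,210,60)[:2],'knob',ray(c,176,17,106)[:2])
E
python3 - <<'E'
import cv2
a=cv2.imread('pics/wf.png')[0:235,160:340]; cv2.imwrite('pics/wfc.png',cv2.resize(a,None,fx=2.5,fy=2.5,interpolation=cv2.INTER_CUBIC))
E
```

```text
grip ((497.4103698730469, 373.1841735839844), (22.99261474609375, 54.49610900878906), 3.5371291637420654)
steel ((496.9078369140625, 361.57501220703125), (45.28164291381836, 187.33404541015625), 3.1231722831726074)
[[469.20001220703125, 453.8999938964844], [479.3999938964844, 266.79998779296875], [524.5999755859375, 269.29998779296875], [514.4000244140625, 456.29998779296875]]
jaw [501.07816 294.43076] tail [495.03116 431.58267] ang -1.5267352
head (243, 78, 24, 44) ((555.310302734375, -96.69619750976562), (41.88842010498047, 17.39906883239746), 83.69972229003906)
plate ((558.9827270507812, -54.35212707519531), (232.97116088867188, 144.6072998046875), 88.6346435546875) [[483.8999938964844, -169.10000610351562], [628.5, -172.5], [634.0, 60.400001525878906], [489.5, 63.79999923706055]]
hsv collar/ledge/post [  0  12 129] [ 23   8 133] [ 15  13 122] [ 22  57 176]
collar pts [[583.1, -95.0], [525.6, -99.1], [556.8, -124.6], [552.9, -68.2]]
post [591.2444705   22.19200492] ledge [559.07280536  24.90051593] knob [ 626.99248516 -160.13338395]
```

View pics/wfc.png

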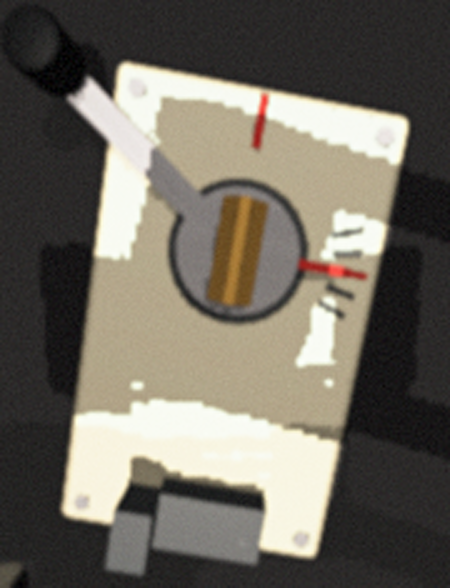

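Run:
```python
from h import *
import pickle
W=pickle.load(open('w.pkl','rb'));c=W['wf']
p=[ray(c,u/2.5+160,v/2.5,30)[:2] for u,v in((122,63),(408,118),(318,557),(63,515))]
for a,b in((3,0),(2,1)): d=p[a]-p[b]; print('long edge yaw',np.arctan2(d[1],d[0])-np.pi/2)
k=-1.527
robot.move_gripper(.65)
robot.move_ptp([497.5,373.5,80],[np.pi,0,k])
robot.move_linear([497.5,373.5,4],speed=100)
robot.move_gripper(0.0); print('w',robot.current_gripper_width()*93)
robot.move_linear([497.5,373.5,190],speed=150)
c=robot.get_image('wrist'); print('w',robot.current_gripper_width()*93,robot.current_contact_force(),robot.current_qpos())
yaw=-.107; o=[np.pi,0,-np.pi/2+yaw]; t=np.array([555,-96.6])+75*np.array([-np.sin(yaw),np.cos(yaw)])
robot.move_ptp([*t,150],o)
c=robot.get_image('wrist'); pickle.dump(c,open('hov.pkl','wb')); cv2.imwrite('pics/hov.png',cv2.resize(c['img'][:260],None,fx=1.5,fy=1.5))
print(t,robot.current_tcp_pos(),robot.current_eef_rot(),robot.current_qpos(),robot.current_t())
```

```text
long edge yaw -0.10970161274891543
long edge yaw -0.09655899185118466
w 21.453380293155135
w 21.90131012210176 [-0.19475695 -0.28825339 -2.74951887] [ 4.64920739e-01  4.07455089e-01  1.39590005e+00  2.81445134e-05
  1.34047610e+00 -2.72047227e+00]
[563.00969573 -22.02892803] [563.01591994 -21.92957818 149.97713702] [ 3.14158090e+00  5.48635446e-06 -1.67749733e+00] [-2.36871267e-01  3.36855534e-01  1.60152771e+00  4.19414013e-06
  1.20322178e+00  3.01142088e+00] 16.4583
```

View pics/hov.png

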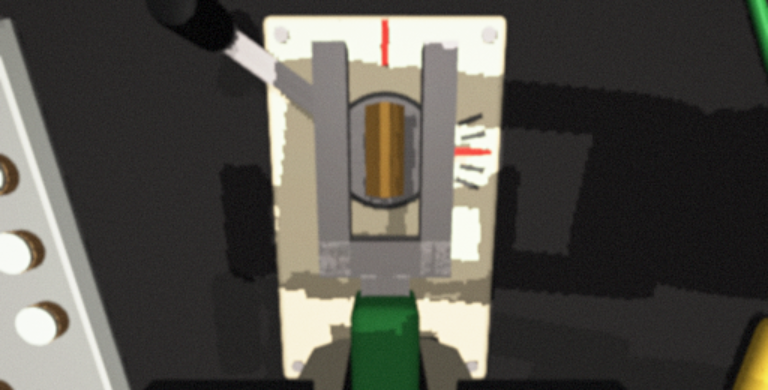

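The hover view (1.5x) shows the inner prong edges at columns 349 and 422, so their centre is 385.5. The roof ridge sits at column 385, rows 103-198, parallel to the prongs. The pointer is horizontal on zero at (472,152). The key is aligned sideways and in yaw, so I'll lower it with a force stop.

Run:
```python
from h import *
import pickle
c=pickle.load(open('hov.pkl','rb'))
a=ray(c,385/1.5,150.5/1.5,94); b=ray(c,385/1.5,240/1.5,160); t=ray(c,440/1.5,43/1.5,160)
print('ridge ctr',a,'bridge',b,'tips',t,'lateral of ctr vs key axis', ray(c,385.5/1.5,150/1.5,160))
p=robot.current_tcp_pos()
robot.move_linear([p[0],p[1],100],speed=100)
s=robot.move_linear([p[0],p[1],62],speed=25,f_stop=6)
print(s,robot.current_tcp_pos(),robot.current_contact_force(),robot.current_ft_torque(),robot.current_t())
c=robot.get_image('wrist'); cv2.imwrite('pics/low.png',cv2.resize(c['img'][:260],None,fx=1.5,fy=1.5))
```

```text
ridge ctr [554.82287624 -96.4998295   94.        ] bridge [557.87204839 -68.27199728 160.        ] tips [ 535.8127256  -124.01181289  160.        ] lateral of ctr vs key axis [554.7499504  -95.94818591 160.        ]
True [562.94534447 -21.9048599   64.04226372] [-0.32071576 -0.50497348  5.17856323] [ 0.17469807 -0.09321072  0.01185872] 18.4167
```

View pics/low.png

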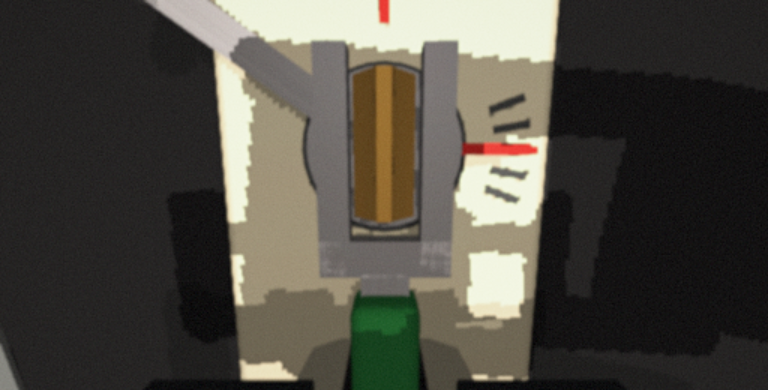

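The key is seated at TCP z 64.04, as predicted. The prongs (columns 349 and 421) straddle the head (352-416), and the pointer is level at (500,150) on zero. Now I'll release, rise and check.

Run:
```python
from h import *
import pickle
p=robot.current_tcp_pos()
robot.move_gripper(.5)
robot.move_linear([p[0],p[1],190],speed=120)
robot.move_linear([p[0]+15,p[1]+30,230],speed=150)
c=robot.get_image('wrist'); pickle.dump(c,open('rel.pkl','wb')); cv2.imwrite('pics/rel.png',cv2.resize(c['img'][:300],None,fx=1.5,fy=1.5))
print(robot.current_tcp_pos(),robot.current_t(),robot.current_contact_force())
for n,q in(('head',[555,-96.6,94]),('ctr',[555,-96.6,74])): print(n,proj(c,q)*1.5)
```

```text
[577.15234353   7.94990781 228.80354933] 20.85 [ 0.37747644 -0.22723762 -0.81578212]
head [403.26371818  95.00907456]
ctr [401.94425303  98.91018588]
```

View pics/rel.png

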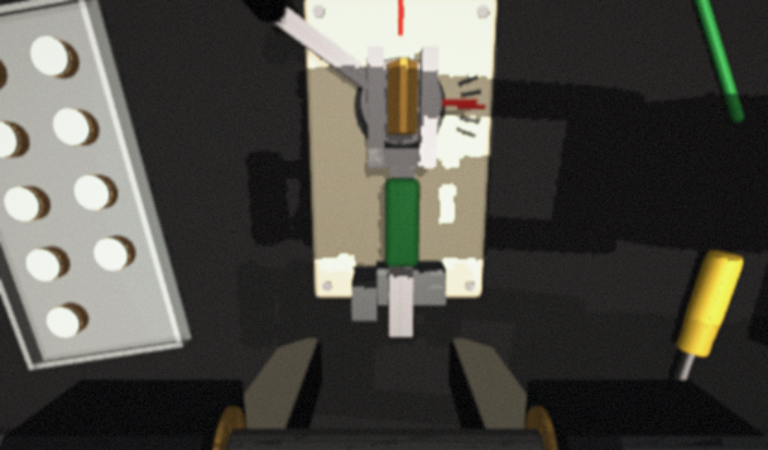

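After release, the key lies flat at columns 368-438. The head stands between the prongs at (402,96), the tail is on the ledge at (400,305) beside the post at (364,298), and the pointer is at (465,104) on zero. Next is the lever push.

```bash
cat > push.py <<'E'
from h import *
C=np.array([555,-96.6])
def pose(th,r=100,z=68): return [C[0]+r*np.cos(th),C[1]+r*np.sin(th),z],[np.pi,0,th+np.pi/2]
E
python3 - <<'E'
from push import *
import pickle
c=pickle.load(open('rel.pkl','rb'))
a=ray(c,288/1.5,18/1.5,48)[:2]-C; b=ray(c,345/1.5,62/1.5,48)[:2]-C
print('lever dir',np.arctan2(a[1],a[0]),np.arctan2(b[1],b[0]))
th=np.arctan2(a[1],a[0]); s=th+.42; print('start',s)
robot.move_gripper(0.0)
P,o=pose(s,z=170); robot.move_ptp(P,o)
P,o=pose(s); print('down stop',robot.move_linear(P,o,speed=120,f_stop=8))
f0=robot.current_contact_force()
while s>-1.55:
    s-=.1; P,o=pose(s); st=robot.move_linear(P,o,speed=50,f_stop=12)
    F=robot.current_contact_force()-f0; q=robot.current_tcp_pos()[:2]-C; t=np.arctan2(q[1],q[0]); print(round(s,2),round(t,3),st,F.round(1),round(float(F[:2]@[np.sin(t),-np.cos(t)]),1),round(robot.current_t(),1))
    if st: break
E
```

```text
lever dir -0.7224788043801214 -0.7138327465373845
start -0.30247880438012137
down stop False
-0.4 -0.403 False [ 0.3 -0.3  0.6] 0.2 25.7
-0.5 -0.501 False [ 0.3  0.4 -0.1] -0.5 26.1
-0.6 -0.6 False [-1.   0.6 -0.1] 0.1 26.4
-0.7 -0.7 False [-0.3 -0.4 -0.4] 0.5 26.8
-0.8 -0.8 False [0.  0.8 0.5] -0.6 27.1
-0.9 -0.901 False [0.4 1.  0. ] -0.9 27.5
-1.0 -1.002 False [0.6 0.7 0.4] -0.9 27.8
-1.1 -1.102 False [-0.8 -0.3 -0.2] 0.9 28.2
-1.2 -1.201 False [ 0.3 -0.1 -0.1] -0.3 28.5
-1.3 -1.301 False [ 0.1 -0.5 -0.5] 0.1 28.9
-1.4 -1.401 False [-0.5  0.2 -0.2] 0.4 29.2
-1.5 -1.501 False [1.  0.4 0.4] -1.0 29.6
-1.6 -1.601 False [0.7 0.1 0.6] -0.7 29.9
```

Run:
```python
from h import *
w=robot.get_image('wrist')['img'];s=robot.get_image('side')['img'];t=robot.get_image('top')['img']
x=cv2.resize(s[120:220,170:290],None,fx=3.3,fy=3.3); y=cv2.resize(t[130:230,270:390],None,fx=3.3,fy=3.3)
a=np.hstack([x,y]); b=np.zeros((260,a.shape[1],3),np.uint8); ww=cv2.resize(w[:300],(443,260)); b[:,:443]=ww
cv2.imwrite('pics/p10.png',np.vstack([a,b])); print(a.shape,robot.current_contact_force())
```

```text
(330, 792, 3) [ 0.55471194  0.08943786 -0.58970105]
```

View pics/p10.png

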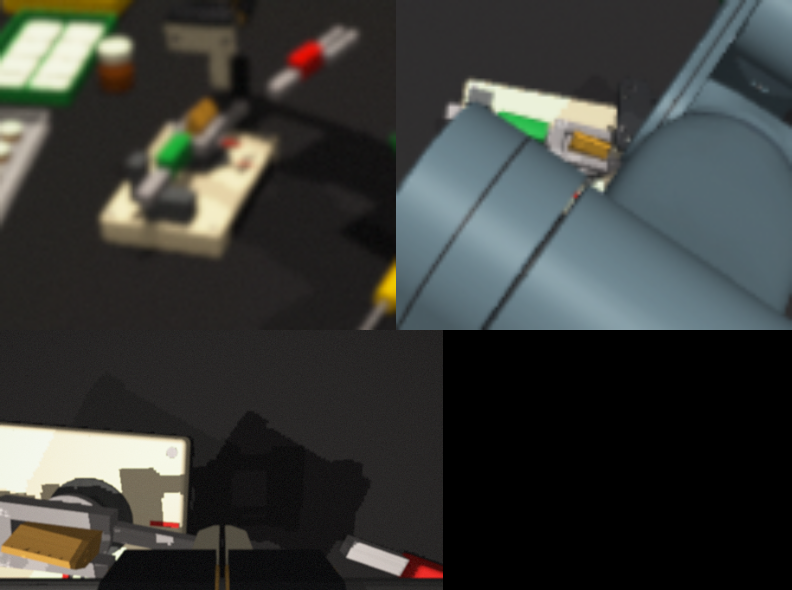

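The side crop shows the knob (238,75) just ahead of the closed fingers (220,60), the key still on, and the lever at about the red mark. Contact is good, so I'll continue to the hard stop.

Run:
```python
from push import *
s=-1.6; f0=robot.current_contact_force()
while s>-1.95:
    s-=.04; P,o=pose(s); st=robot.move_linear(P,o,speed=25,f_stop=12)
    F=robot.current_contact_force()-f0; q=robot.current_tcp_pos()[:2]-C; t=np.arctan2(q[1],q[0]); print(round(s,2),round(t,3),st,F.round(1),round(float(F[:2]@[np.sin(t),-np.cos(t)]),1),round(robot.current_t(),1))
    if st or np.linalg.norm(F[:2])>14: break
```

```text
-1.64 -1.638 False [ 0.7  0.3 -0.5] -0.6 30.4
-1.68 -1.665 False [ 4.7 -0.5 -3.1] -4.8 30.7
-1.72 -1.681 False [12.  -0.8 -7.3] -12.0 31.0
-1.76 -1.696 False [ 20.1  -0.9 -12.8] -20.0 31.3
```

The force rises firmly to 20 N at finger angle -1.70, so the knob is at about -1.88. That equals nut 1.2 plus spindle about 0.22, which means hard tight. Now I'll back off, clear and check.

Run:
```python
from push import *
import pickle
P,o=pose(-1.45); robot.move_linear(P,o,speed=60)
P[2]=200; robot.move_linear(P,speed=150)
yaw=-.107
robot.move_ptp([578,8,235],[np.pi,0,-np.pi/2+yaw])
c=robot.get_image('wrist'); pickle.dump(c,open('fin.pkl','wb')); cv2.imwrite('pics/fin.png',cv2.resize(c['img'][:300],None,fx=1.5,fy=1.5))
s=robot.get_image('side')
print(robot.current_t(),robot.current_contact_force())
for n,d in (('tight, sp .22',-.349-.107-1.42),('sp .22 nut 1.1',-.349-.107-1.32)): print(n,proj(c,[C[0]+70*np.cos(d),C[1]+70*np.sin(d),48])*1.5)
for sp in (0,.1,.2,.25,.3,.35): print(sp,proj(c,[C[0]-50*np.cos(-.107-sp),C[1]-50*np.sin(-.107-sp),55])*1.5)
```

```text
34.9333 [ 0.063054   -0.86281228 -0.65977997]
tight, sp .22 [424.21972909  -9.25480895]
sp .22 nut 1.1 [413.43842024 -11.07065838]
0 [477.45077698 103.67118563]
0.1 [476.70368081 111.6477648 ]
0.2 [475.22282328 119.48189321]
0.25 [474.21420051 123.32203916]
0.3 [473.03129449 127.09882982]
0.35 [471.67795774 130.80352188]
```

View pics/fin.png

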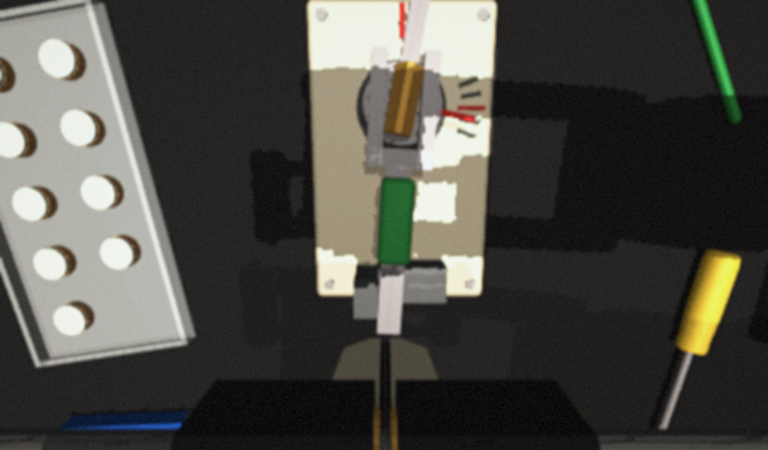

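In the final view the key is still on the head and its tail (390,305) bears on the post (366,303). The pointer tip at (474,119) reads a spindle turn of about 0.2 rad, under 0.35. The lever at (421,0) matches the projected fully tight direction. The arm is clear, so I'm handing in.

```bash
python3 -c "
from bench import robot
robot.hand_in(); print(robot.current_t())"
```

```text
the job is handed in; nothing more can be done
the job is handed in; nothing more can be done
```

The spindle is locked and the job is handed in, at about 35 s of the 58 s allowed.

**What I did:** I laid the green-gripped key flat over the brass head, with its tail on the ledge beside the stop post, and let go of it. With the fingers shut, I then swung the lever clockwise until the force rose steadily to about 20 N at the hard stop.

**Last checks:**
- **Key:** it is still on the head, with its tail against the post.
- **Pointer:** it reads about 0.2 rad from zero, within the 0.35 limit and close to the expected give of 0.25.
- **Lever:** its direction matches the nut fully tight at about 1.2 rad.
- **Robot:** the arm and gripper are clear of everything.

**Check that disagreed:** during the free part of the swing, the force reading after each step stayed at about 1 N instead of the expected 2 N. The pictures showed the lever had moved with the fingers.

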